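# Load a paint tin through the sprung gate of the tinting lane

## Task

Take the paint tin with the orange lid, stand it in the open mouth of the tinting unit's loading lane and slide it along the bench, through the yellow sprung gate, until it is fully home: the red plunger pressed right in and the tin felt firmly, but gently, against the rubber bumper. Do not lift it over the gate, do not ram the bumper or tip the tin, then leave the tin standing there against the plunger with the gate swung shut behind it. Leave the other tins and the painter's things where they are.

Things in the scene. Friction and masses are not known exactly. Their poses are not given: they have to be found in the camera images.
- tin_orange_mid (a point): Centre (half-way up, 31 mm above its foot) of the paint tin with the orange lid and band: upright steel cylinder 60 mm across, 62 mm tall, about 0.25 to 0.5 kg. It starts standing on the bench, in any of three places, among the blue and the green tin.
- tin_orange: The same orange tin; origin at the centre of its underside, z up along its axis.
- tin_blue: Bystander: same tin in blue; origin at the centre of its underside. Leave alone.
- tin_green: Bystander: same tin in green; origin at the centre of its underside. Leave alone.
- rig: Loading lane fixed to the bench; place and direction vary. Origin: on the bench, lane centre line, at the plane of the shut gate. x = along the lane, the way the tin goes in; y = left of that; z up. No roof: tins slide on the bench between aluminium rails 22 mm high, 12 mm thick; fingers can reach in from above and follow the tin through the gate. Tinting unit, 187 mm tall, from x 250 mm.
- mouth (a point): Bench point on the centre line where the entry rails begin, lane x -110 mm. From here to x -10 mm the rails are straight, 66 mm apart (inner faces y +-33); outside they flare outwards to x -151 mm. Behind the gate the right rail goes on at y -33; the left is set back to y +50 as far as x 76 mm to give the gate room, then leads in to y +37.
- posts (a point): Top of the gate's hinge post (12 mm across, 54 mm tall) at lane x 0, y +49 mm. Opposite, at y -41 mm, stands the closing post (14 mm wide, 50 mm tall).
- gate (a joint): Yellow leaf 74 mm long, 5 mm thick, 8 to 46 mm above the bench, on an upright hinge at lane x 0, y +43 mm. 0 = shut across the lane; positive = swung inwards (free end to +x), at most 1.65 rad. Its spring (0.04 N m shut, 0.11 wide open) resists with 1 to 2 N and shuts it unless the tin or fingers are in its way; it can shut behind a tin whose centre is past x 100 mm.
- stop: Clamp block of the end stop, fixed, 34 x 60 x 53 mm; origin under its centre, at lane x 215 mm, y 0; axes as the lane's. Its bar holds a black rubber bumper (46 mm wide, 14 to 48 mm above the bench) towards the gate, set anew each time: the bumper's face is 47 to 79 mm before this origin (lane x 136 to 168 mm). That is not measured: find it by feel. It does not yield.
- knob (a point): Top of the clamp block's black knob, 67 mm above the bench. Below, a red plunger 18 mm wide sticks 6 mm out of the bumper's face towards the gate on a weak spring (0.4 N out, 0.8 N pressed in; the tin's friction on the bench, 1.2 to 3.5 N, holds it in). The bumper behind it is firm: 3 N of push on it is enough, more than 20 N is ramming.
- brush: Bystander: paint brush with a red handle, lying on the bench, 200 mm long. Leave alone.
- sanding_block: Bystander: cork sanding block, 70 x 45 x 28 mm. Leave alone.
There are look-alikes about, which are no part of the job. There is more than one size of the tin_orange; the job needs the smaller.

How it is judged:
On the way, in this order (a step that is already met when the one before it is completed fails the run):
1. the orange tin stands on the bench between the rails of the mouth, before the gate (x of tin_orange_mid in the frame of rig between -0.13 and -0.03 m and y of tin_orange_mid in the frame of rig between -0.012 and 0.012 m and height (world z) of tin_orange_mid below 0.037 m), for 0.1 s.
2. the tin, still standing on the bench, is part-way through and holds the gate open (x of tin_orange_mid in the frame of rig between 0.01 and 0.1 m and height (world z) of tin_orange_mid below 0.037 m and value of joint gate above 0.6 rad).
3. the tin is pressed home against the stop with at least 3 N (x of tin_orange_mid in the frame of rig above 0.1 m and height (world z) of tin_orange_mid below 0.037 m and contact force between tin_orange and stop above 3 N), for 0.1 s.
At the end, for the whole second after the job is handed in: The orange tin stands upright (within 0.12 rad), at rest on the bench in the lane behind the gate (centre more than 100 mm past the gate plane and within 25 mm of the centre line), touching the stop's plunger or bumper (more than 0.1 N), and the gate is shut (below 0.08 rad) (x of tin_orange_mid in the frame of rig above 0.1 m and y of tin_orange_mid in the frame of rig between -0.025 and 0.025 m and height (world z) of tin_orange_mid below 0.037 m and angle between tin_orange's own z axis and vertical below 0.12 rad and linear speed of tin_orange below 0.01 m/s and contact force between tin_orange and stop above 0.1 N and value of joint gate below 0.08 rad).
It fails at once if the tin is rammed against the stop (more than 20 N) (contact force between tin_orange and stop above 20 N).
It fails at once if the tin is lifted over the gate or within the lane behind it (more than 20 mm off the bench) (x of tin_orange_mid in the frame of rig between -0.03 and 0.25 m and y of tin_orange_mid in the frame of rig between -0.09 and 0.09 m and height (world z) of tin_orange_mid above 0.051 m).
It fails at once if the orange tin is tipped (more than 0.5 rad) (angle between tin_orange's own z axis and vertical above 0.5 rad).
It fails at once if another tin or one of the painter's things is moved more than 20 mm (distance of any of tin_blue, tin_green, brush, sanding_block from where it was at the start of the episode above 0.02 m).
It also fails if it takes over 72 s, if anything falls off the work surface, if the arm or the gripper's body presses on something with over 40 N, if the wrist force passes 120 N, or if a joint passes its speed limit or range.

## Robot

A 7-joint arm with a two-finger parallel gripper is mounted at the origin on the work surface. World frame = base frame: x ahead of the robot, y to its left, z up, the work surface at z = 0. Lengths are in m, angles in rad, forces in N, time in s.
With the tool pointing down it reaches from about 0.425 to 0.875 m from the base axis. Payload 4.7 kg.
Tool frame: the origin (TCP) lies at the very end of the fingers, on their centre line; the grasp point (between the pads) lies 19 mm behind it (grip_point_offset is the distance from the TCP to the grasp point, in m); x points along the fingers, z is the direction in which the jaws open and shut, and the axes are right-handed (so a half turn about x gives the same grasp; the last joint's range is limited). The gripper opens to 87 mm and grips with 3 to 60 N. Pads are 19 mm wide; open, the fingers measure 117 mm over their backs; the gripper's body (75 mm by 190 mm) begins 51 mm behind the grasp point.
Start: joints at [1.239, 0.321, -0.07, 1.45, 0.023, 1.371, -0.057], TCP at [0.22, -0.612, 0.223] pointing down, gripper open.
Joint ranges: [-2.86, 2.86], [-0.3, 2.09], [-1.38, 1.24], [0.06, 2.45], [-1.56, 4.7], [0.09, 2.05], [-2.69, 2.69]. Speed limits (rad/s): [2.57, 2.57, 3.14, 3.14, 3.14, 3.14, 3.14].

## Interface

Orientations are given as a rotation vector (axis times angle).
In Python, from bench import get_state, get_image, calibration, close_job, grip_point_offset gives the robot as it stands.
- The arm moves only by the tool play_rows, never from a script. Its argument "targets" is a list of rows, each an object with "claw": the closure, from 0 (fully open) to 1 (shut); "linear": the shift along the tool's x, y, z as a fraction of full scale, a list of three; "rotation": the turn, a rotation vector about the tool's x, y, z as a fraction of full scale, a list of three. In form: [{"claw": claw, "linear": [x, y, z], "rotation": [wx, wy, wz]}, ...]. A call has 1 to 10 rows; each row shifts and turns the pose as measured when the row begins, along the tool's axes as they then stand; what a row does not reach is not made up. Full scale, the value 1, is 2.5 cm for a shift and 90 degrees for a turn. A row lasts 1/12 s, in which the tool goes at most 41.7 mm and 7.16 degrees, less where a joint would pass 70% of its speed; a pose out of reach is approached as far as the arm can. A call with a number of a shift or a turn outside -1 to 1 is refused whole. A call with a gripper value outside its range is refused whole. The fingers move at their own pace and stop on an object; "newtons" is the grip in N (left out, the last holds). Time passes only in rows, so rows that do not move let the fingers close. It gives the time, the measured TCP pose, the force and the opening at its end, in the units of the state.
- get_state(): the state, without advancing time (a new reading comes with each control period).
- get_image(name): name is "scene" or "top"; returns the picture (400x640x3 uint8, blue, green, red); there is no depth.
- calibration(name): a dict with "fx", "fy", "cx", "cy" (pixels), "rvec" (rotation vector, rad) and "tvec" (3), from world to camera coordinates, as OpenCV has them. Camera axes: x right, y down, z forward; pixel columns grow to the right and rows downward; lengths in m; the calibration is good to about 2 mm. A picture is of the moment at which its call begins. calibration takes no time and is no camera call.
- close_job(): hands the job in, once; it reports no verdict.
The state is a dict: "time": time; "joint_positions": joint angles; "qd": joint speeds; "joint_torque": joint torques, N m; "position": TCP position; "tool_rot": TCP orientation; "ft_force": force on the tool from outside, world axes, zero at the start; "torque": the same for the moment, N m; "grip_width": opening from 0.0 (shut) to 1.0 (fully open).
Only numpy, scipy, OpenCV 4.12 (cv2) and the standard library are available. Lean on these libraries where they do the work, as an engineer would, in place of code of your own. Each camera call takes 0.05 s, during which the arm holds its last target. There are 200 camera calls.

## Working session

There is one attempt and no reset: what is moved stays moved. The work goes in short steps, Python scripts to look and compute and a tool call to move; the robot and the scene stay as the last step left them, time stands still between calls to the robot, and variables do not carry over. Pictures are saved under pics/ and viewed, about 8 in all and at most 12, crops included, and the job is handed in when it is done.

Besides the shell and the picture viewer there is one more tool, called after "Call:" as a command line: name --argument value ..., lists and objects as JSON in quotes. play_rows: Moves the arm, as the interface text tells. Shift numbers are shares of 2.5 cm and turn numbers shares of 90 degrees, none past 1 either way. Its arguments: {"type":"object","properties":{"targets":{"type":"array"},"newtons":{"type":"number"}},"required":["targets"]}

```bash
ls; mkdir -p pics; python3 - <<'E'
from bench import *
import cv2
for n in("scene","top"):
    cv2.imwrite(f"pics/{n}0.png",get_image(n)); print(n,calibration(n))
print(get_state(),grip_point_offset)
E
```

```text
pics
scene {'fx': 397.4618301226966, 'fy': 397.4618301226966, 'cx': 322.6483488278404, 'cy': 194.30778675264077, 'rvec': array([ 2.35163945,  0.68050681, -0.22650147]), 'tvec': array([-0.45323731, -0.22948373,  1.26929455])}
top {'fx': 489.4414709235312, 'fy': 489.4414709235312, 'cx': 326.8853715089705, 'cy': 190.6849110542836, 'rvec': array([ 2.17477337, -2.13903747,  0.14788211]), 'tvec': array([-0.07554114,  0.5560072 ,  1.14201398])}
{'time': 0.1, 'joint_positions': array([ 1.23911878,  0.3217168 , -0.07006714,  1.45152631,  0.02260895,
        1.37080882, -0.05688326]), 'qd': array([-0.00114376, -0.0011501 ,  0.00046759, -0.00293647, -0.00038008,
       -0.00034913, -0.00089079]), 'joint_torque': array([-1.89978864e-04, -4.92571449e+01, -4.06030426e-01, -3.13398886e+01,
       -6.43422687e-02,  3.95156094e-02,  6.35659649e-05]), 'position': array([ 0.22007983, -0.6110922 ,  0.22160498]), 'tool_rot': array([ 0.95171947,  1.35464721, -0.9502768 ]), 'ft_force': array([0.07638564, 0.04734876, 0.11707014]), 'torque': array([-0.00752017,  0.03339649,  0.02872525]), 'grip_width': 1.0006252859618605} 0.0187
```

View pics/scene0.png

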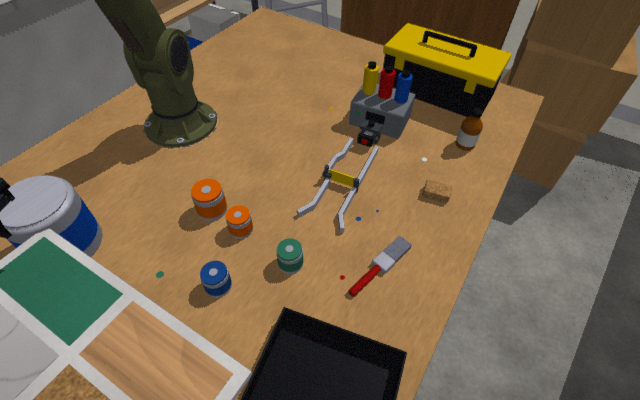

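View pics/top0.png

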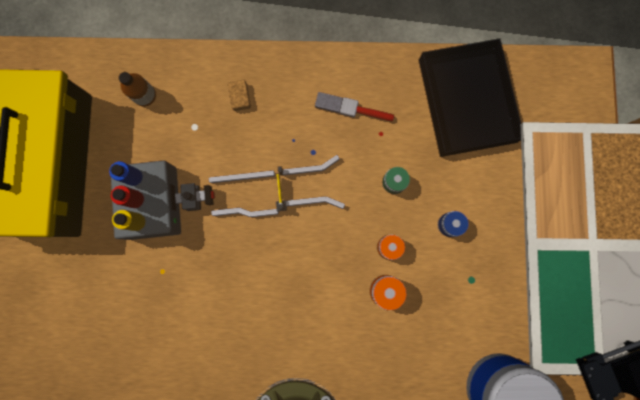

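The orange candidates are the small tin at top (392,247) / scene (238,220) and the larger one at top (389,293) / scene (209,198). By the description it is the smaller one. Next I measure it and the rig, with one crop as a check.

```bash
cat > h.py <<'E'
import numpy as np, cv2
from bench import *
from scipy.spatial.transform import Rotation as R
def ray(n,u,v,z):
    c=calibration(n); M=R.from_rotvec(c["rvec"]).as_matrix(); t=np.array(c["tvec"])
    d=M.T@np.array([(u-c["cx"])/c["fx"],(v-c["cy"])/c["fy"],1]); o=-M.T@t
    return (o+d*(z-o[2])/d[2])
def proj(n,p):
    c=calibration(n); K=np.array([[c["fx"],0,c["cx"]],[0,c["fy"],c["cy"]],[0,0,1]])
    return cv2.projectPoints(np.array(p,float).reshape(-1,3),c["rvec"],c["tvec"],K,None)[0].reshape(-1,2)
E
python3 - <<'E'
from h import *
im=cv2.imread("pics/top0.png")
hsv=cv2.cvtColor(im,cv2.COLOR_BGR2HSV)
m=cv2.inRange(hsv,(4,225,150),(14,255,255))
n,l,s,c=cv2.connectedComponentsWithStats(m)
for i in range(1,n):
    if s[i,4]>60: print("orange",s[i],c[i])
m=cv2.inRange(hsv,(18,150,100),(35,255,255));m[:,:250]=0
n,l,s,c=cv2.connectedComponentsWithStats(m)
for i in range(1,n):
    if s[i,4]>15: print("yellow",s[i],c[i])
print("small",ray("top",392.5,247,.062),"scene",ray("scene",238.5,214,.062))
print(R.from_rotvec(get_state()["tool_rot"]).as_matrix().round(3))
a=cv2.resize(im[145:225,105:355],None,fx=3.2,fy=3.2,interpolation=cv2.INTER_CUBIC)
sc=cv2.imread("pics/scene0.png")
b=cv2.resize(sc[115:250,180:400],None,fx=2.5,fy=2.5,interpolation=cv2.INTER_CUBIC)
o=np.zeros((a.shape[0]+b.shape[0],800,3),np.uint8);o[:a.shape[0],:a.shape[1]]=a;o[a.shape[0]:,:b.shape[1]]=b
cv2.imwrite("pics/crop1.png",o);print(o.shape)
E
```

```text
orange [381 236  24  23 332] [392.65361446 246.81325301]
orange [375 278  31  31 643] [389.89735614 293.21772939]
yellow [275 173   8  30 137] [278.67883212 187.67153285]
small [ 0.42452643 -0.22070529  0.062     ] scene [ 0.43000036 -0.2188968   0.062     ]
[[-0.001  0.941  0.339]
 [ 0.002  0.339 -0.941]
 [-1.    -0.    -0.002]]
(594, 800, 3)
```

View pics/crop1.png

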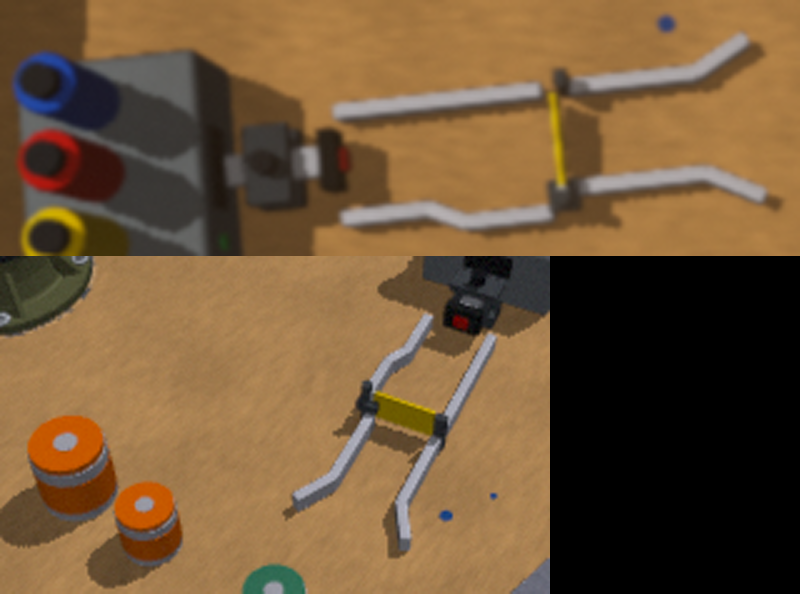

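The crop shows the small orange tin (top px 393,247; scene px 238,220) standing beside the larger one, with the lane running left in the top view. The hinge post is at top px ~(281.5,205), the closing post ~(280,170) and the knob ~(187,196). Next I fit the rig pose.

```bash
python3 - <<'E'
from h import *
from scipy.optimize import least_squares
# crop px -> lane point
P=[((695,73),(-.110,-.039,.022)),((708,174),(-.110,.039,.022)),((575,86),(-.010,-.039,.022)),((588,185),(-.010,.039,.022)),
((561,77),(0,-.041,.050)),((565,190),(0,.049,.054)),((263,163),(.215,0,.067)),((555.8,136.6),(0,.006,.046))]
px=np.array([p[0] for p in P])/3.2+[105,145]; L=np.array([p[1] for p in P])
def W(q,L):
    c,s=np.cos(q[2]),np.sin(q[2]); L=np.atleast_2d(L)
    return np.c_[q[0]+c*L[:,0]-s*L[:,1],q[1]+s*L[:,0]+c*L[:,1],L[:,2]]
f=lambda q:(proj("top",W(q,L))-px).ravel()
r=least_squares(f,[.56,0,1.6],loss="soft_l1"); print(r.x,np.degrees(r.x[2]));print(f(r.x).reshape(-1,2).round(1))
print("scene", proj("scene",W(r.x,L)).round(0).tolist())
np.save("rig.npy",r.x)
print("mouth-85",W(r.x,[-.085,0,0]),"big",ray("top",390,293.5,.08))
sc=cv2.imread("pics/scene0.png")
m=cv2.inRange(cv2.cvtColor(sc,cv2.COLOR_BGR2HSV),(4,225,190),(14,255,255))
n,l,s,c=cv2.connectedComponentsWithStats(m)
for i in range(1,n):
    if s[i,4]>40: print("orange",s[i],c[i])
S=sc.copy()
for u,v in proj("scene",W(r.x,L)): cv2.circle(S,(int(round(u)),int(round(v))),1,(255,0,255),-1)
T=[.4255,-.2205];a=np.linspace(0,6.28,40)
for z in(0,.062):
  for u,v in proj("scene",np.c_[T[0]+.03*np.cos(a),T[1]+.03*np.sin(a),a*0+z]): S[int(round(v)),int(round(u))]=(255,255,0)
cv2.imwrite("pics/ov.png",cv2.resize(S[115:250,190:400],None,fx=3.6,fy=3.6,interpolation=cv2.INTER_NEAREST))
E
```

```text
[0.56450248 0.04631389 1.69795093] 97.28542193018514
[[ 1.6 -0.6]
 [ 1.1 -0.8]
 [-1.5 -0.3]
 [-2.4  0.3]
 [-2.3  0.2]
 [ 0.   1.9]
 [ 0.3 -0.8]
 [ 1.4  1.1]]
scene [[338.0, 213.0], [311.0, 203.0], [353.0, 186.0], [327.0, 177.0], [356.0, 177.0], [325.0, 166.0], [370.0, 121.0], [340.0, 173.0]]
mouth-85 [[ 0.57528152 -0.03799988  0.        ]] big [ 0.31974486 -0.2123794   0.08      ]
orange [191 179  30  21 408] [205.73529412 189.21813725]
orange [226 206  23  18 261] [237.14559387 214.0651341 ]
```

View pics/ov.png

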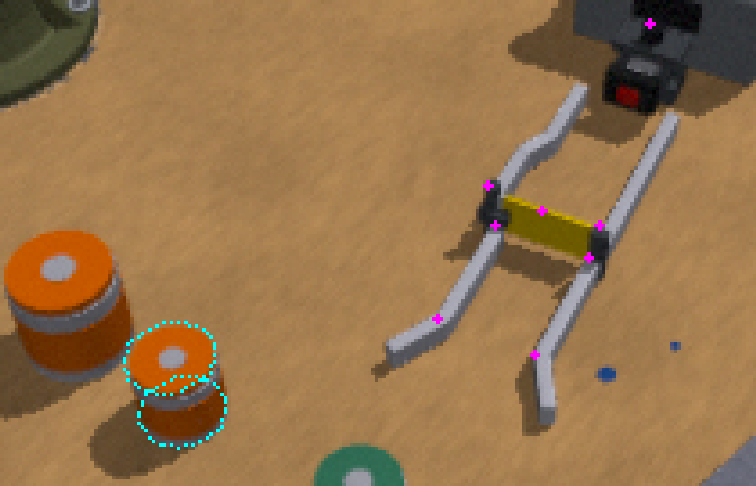

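Overlay: the projected rig points fall on the posts, gate and rails within 1–2 px, and the tin rings fit the small orange tin at about (0.4255,-0.2205). Now I move above it.

Call:
play_rows --newtons 15 --targets '[{"claw":0,"linear":[0,1,-0.9],"rotation":[0,0,0]},{"claw":0,"linear":[0,1,-0.9],"rotation":[0,0,0]},{"claw":0,"linear":[0,1,-0.9],"rotation":[0,0,0]},{"claw":0,"linear":[0,1,-0.9],"rotation":[0,0,0]},{"claw":0,"linear":[0,1,-0.9],"rotation":[0,0,0]},{"claw":0,"linear":[0,1,-0.9],"rotation":[0,0,0]},{"claw":0,"linear":[0,1,-0.9],"rotation":[0,0,0]},{"claw":0,"linear":[0,1,-0.9],"rotation":[0,0,0]},{"claw":0,"linear":[0,1,-0.9],"rotation":[0,0,0]},{"claw":0,"linear":[0,1,-0.9],"rotation":[0,0,0]}]'

```text
time: 0.93
position: [0.377, -0.3084, 0.214]
tool_rot: [0.965, 1.359, -0.968]
ft_force: [-0.1, -1.0, -0.1]
grip_width: 1.0
```

```bash
cat > go.py <<'E'
# python3 go.py x y z [jaw angle deg]: units of shift (tool axes) to the goal, and turn about tool x in full scales
from h import *
import sys
a=[float(v) for v in sys.argv[1:]]; s=get_state(); M=R.from_rotvec(s["tool_rot"]).as_matrix()
print("t",s["time"],"pos",s["position"].round(4),"F",s["ft_force"].round(2),"w",round(s["grip_width"]*87,1),"tilt",np.degrees(np.arccos(-M[2,0])).round(2))
q=np.load("rig.npy");d=s["position"][:2]-q[:2];c,n=np.cos(q[2]),np.sin(q[2]);print("lane",round(c*d[0]+n*d[1],4),round(-n*d[0]+c*d[1],4))
ja=np.degrees(np.arctan2(M[1,2],M[0,2]));print("jaw",ja.round(2))
if len(a)>=3: print("units",(M.T@(np.array(a[:3])-s["position"])/.025).round(2))
if len(a)==4: print("turn x",round(-(a[3]-ja)/90,3))
E
python3 go.py .4255 -.2205 .16
```

```text
t 0.9333 pos [ 0.377  -0.3084  0.214 ] F [-0.13 -0.95 -0.15] w 87.0 tilt 0.7
lane -0.3281 0.231
jaw -71.23
units [ 2.16  2.99 -2.69]
```

Call:
play_rows --targets '[{"claw":0,"linear":[0.3,0.9,-0.8],"rotation":[0,0,0]},{"claw":0,"linear":[0.3,0.9,-0.8],"rotation":[0,0,0]},{"claw":0,"linear":[0.3,0.9,-0.8],"rotation":[0,0,0]},{"claw":0,"linear":[0.3,0,0],"rotation":[0,0,0]},{"claw":0,"linear":[0,0,0],"rotation":[0,0,0]},{"claw":0,"linear":[0,0,0],"rotation":[0,0,0]}]'

```text
time: 1.43
position: [0.4261, -0.2156, 0.1823]
tool_rot: [0.955, 1.365, -0.955]
ft_force: [-1.0, -0.1, -0.0]
grip_width: 1.0
```

```bash
python3 go.py .4255 -.2205 .10; python3 -c "
from h import *
M=R.from_rotvec(get_state()['tool_rot']).as_matrix();print(M.round(4))
# smallest turn (tool frame) making tool x straight down
x=M.T@np.array([0,0,-1]);print('tilt fix units',(np.cross([1,0,0],x)/(np.pi/2)).round(4))
cv2.imwrite('pics/t2.png',cv2.resize(get_image('top')[130:350,300:520],None,fx=2.5,fy=2.5))"
```

```text
t 1.4333 pos [ 0.4261 -0.2156  0.1823] F [-0.97 -0.15 -0.01] w 87.0 tilt 0.73
lane -0.2422 0.1705
jaw -70.35
units [ 3.29 -0.06  0.21]
[[-0.0104  0.9417  0.3363]
 [ 0.0074  0.3364 -0.9417]
 [-0.9999 -0.0073 -0.0105]]
tilt fix units [ 0.     -0.0067  0.0046]
```

View pics/t2.png

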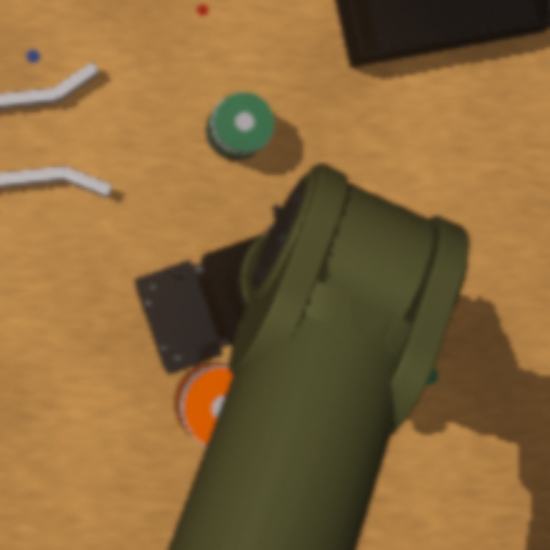

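The top view shows the arm hiding the small tin, with the gripper body clear of the larger orange tin (crop 215,405) and the green one (243,123). Descending.

Call:
play_rows --targets '[{"claw":0,"linear":[0.7,0,0.2],"rotation":[0,-0.007,0.005]},{"claw":0,"linear":[0.8,0,0],"rotation":[0,0,0]},{"claw":0,"linear":[0.8,0,0],"rotation":[0,0,0]},{"claw":0,"linear":[0.8,0,0],"rotation":[0,0,0]},{"claw":0,"linear":[0,0,0],"rotation":[0,0,0]}]'

```text
time: 1.9
position: [0.4266, -0.2293, 0.1055]
tool_rot: [0.96, 1.339, -0.963]
ft_force: [-1.6, 0.7, -0.7]
grip_width: 1.002
```

```bash
python3 go.py .4255 -.2205 .03; python3 -c "
from h import *
cv2.imwrite('pics/s2.png',cv2.resize(get_image('scene')[110:290,130:370],None,fx=3,fy=3))"
```

```text
t 1.9 pos [ 0.4266 -0.2293  0.1055] F [-1.59  0.71 -0.7 ] w 87.2 tilt 0.48
lane -0.2559 0.1717
jaw -71.07
units [ 3.02  0.06 -0.37]
```

View pics/s2.png

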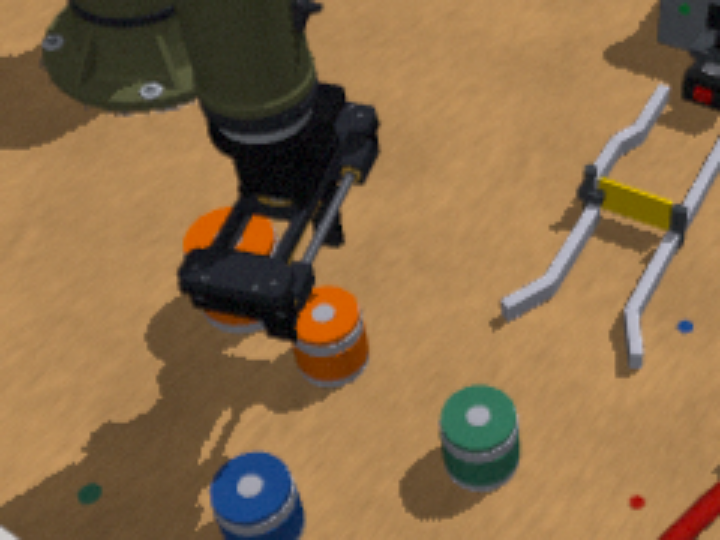

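The scene crop shows the fingers over the small tin, with a lateral error of about 9 mm as the state says. I correct that before going lower.

Call:
play_rows --targets '[{"claw":0,"linear":[0,0.05,-0.35],"rotation":[0,0,0]},{"claw":0,"linear":[0,0,0],"rotation":[0,0,0]},{"claw":0,"linear":[0,0,0],"rotation":[0,0,0]}]'

```text
time: 2.2
position: [0.4268, -0.2232, 0.1106]
tool_rot: [0.962, 1.331, -0.965]
ft_force: [0.4, 0.1, 0.5]
grip_width: 1.003
```

```bash
python3 go.py .4255 -.2205 .03
```

```text
t 2.2 pos [ 0.4268 -0.2232  0.1106] F [0.35 0.06 0.5 ] w 87.2 tilt 0.84
lane -0.2499 0.1707
jaw -71.31
units [ 3.22 -0.04 -0.16]
```

```bash
cat >> go.py <<'E'
x=M.T@np.array([0,0,-1]);print('tilt fix',(np.cross([1,0,0],x)/(np.pi/2)).round(4))
E
python3 go.py
```

```text
t 2.2 pos [ 0.4268 -0.2232  0.1106] F [0.35 0.06 0.5 ] w 87.2 tilt 0.84
lane -0.2499 0.1707
jaw -71.31
tilt fix [ 0.      0.0081 -0.0046]
```

Call:
play_rows --targets '[{"claw":0,"linear":[0.5,0,-0.1],"rotation":[0,0,0]},{"claw":0,"linear":[0.5,0,-0.05],"rotation":[0,0,0]},{"claw":0,"linear":[0.5,0,0],"rotation":[0,0,0]},{"claw":0,"linear":[0,0,0],"rotation":[0,0,0]},{"claw":0,"linear":[0,0,0],"rotation":[0,0,0]}]'

```text
time: 2.62
position: [0.4307, -0.2225, 0.0792]
tool_rot: [0.96, 1.317, -0.963]
ft_force: [-0.1, 0.2, -0.5]
grip_width: 0.999
```

```bash
python3 go.py .4255 -.2205 .03
```

```text
t 2.6167 pos [ 0.4307 -0.2225  0.0792] F [-0.15  0.21 -0.52] w 86.9 tilt 1.61
lane -0.2497 0.1668
jaw -71.32
units [ 1.96 -0.2  -0.19]
tilt fix [ 0.      0.0151 -0.0096]
```

Call:
play_rows --targets '[{"claw":0,"linear":[0,-0.2,-0.15],"rotation":[0,0.015,-0.01]},{"claw":0,"linear":[0,0,0],"rotation":[0,0,0]},{"claw":0,"linear":[0,0,0],"rotation":[0,0,0]}]'

```text
time: 2.87
position: [0.4266, -0.2213, 0.0824]
tool_rot: [0.964, 1.342, -0.965]
ft_force: [-0.5, 0.6, 0.7]
grip_width: 0.999
```

```bash
python3 go.py .4255 -.2205 .03
```

```text
t 2.8667 pos [ 0.4266 -0.2213  0.0824] F [-0.53  0.62  0.66] w 86.9 tilt 0.23
lane -0.248 0.1708
jaw -71.29
units [ 2.09 -0.03 -0.05]
tilt fix [ 0.      0.0022 -0.0012]
```

Call:
play_rows --targets '[{"claw":0,"linear":[0.5,-0.05,-0.05],"rotation":[0,0.004,-0.003]},{"claw":0,"linear":[0.5,-0.05,0],"rotation":[0,0.004,-0.003]},{"claw":0,"linear":[0.5,-0.05,0],"rotation":[0,0.004,-0.003]},{"claw":0,"linear":[0.4,0,0],"rotation":[0,0.004,-0.003]},{"claw":0,"linear":[0,0,0],"rotation":[0,0,0]},{"claw":0,"linear":[0,0,0],"rotation":[0,0,0]}]'

```text
time: 3.37
position: [0.4227, -0.2216, 0.0306]
tool_rot: [0.968, 1.375, -0.97]
ft_force: [0.0, -0.4, 0.6]
grip_width: 1.004
```

```bash
python3 go.py .4255 -.2205 .03
```

```text
t 3.3667 pos [ 0.4227 -0.2216  0.0306] F [ 0.05 -0.36  0.62] w 87.3 tilt 1.6
lane -0.2478 0.1747
jaw -71.31
units [ 0.02  0.12 -0.  ]
tilt fix [ 0.     -0.014   0.0109]
```

Now trim the tilt and close.

Call:
play_rows --newtons 15 --targets '[{"claw":0,"linear":[0,0.12,0],"rotation":[0,-0.013,0.01]},{"claw":0,"linear":[0,0,0],"rotation":[0,0,0]},{"claw":0.5,"linear":[0,0,0],"rotation":[0,0,0]},{"claw":0.8,"linear":[0,0,0],"rotation":[0,0,0]},{"claw":0.8,"linear":[0,0,0],"rotation":[0,0,0]},{"claw":0.8,"linear":[0,0,0],"rotation":[0,0,0]},{"claw":0.8,"linear":[0,0,0],"rotation":[0,0,0]},{"claw":0.8,"linear":[0,0,0],"rotation":[0,0,0]}]'

```text
time: 4.03
position: [0.4255, -0.2205, 0.0302]
tool_rot: [0.966, 1.351, -0.966]
ft_force: [0.3, 0.2, -0.5]
grip_width: 0.685
```

```bash
python3 go.py .4255 -.2205 .03
```

```text
t 4.0333 pos [ 0.4255 -0.2205  0.0302] F [ 0.26  0.21 -0.54] w 59.6 tilt 0.26
lane -0.247 0.1717
jaw -71.3
units [ 0.01 -0.    0.  ]
tilt fix [ 0.     -0.0024  0.0016]
```

Call:
play_rows --targets '[{"claw":0.8,"linear":[-0.5,0,0],"rotation":[0,-0.002,0.001]},{"claw":0.8,"linear":[-0.8,0,0],"rotation":[0,0,0]},{"claw":0.8,"linear":[-0.8,0,0],"rotation":[0,0,0]},{"claw":0.8,"linear":[-0.8,0,0],"rotation":[0,0,0]},{"claw":0.8,"linear":[0,0,0],"rotation":[0,0,0]},{"claw":0.8,"linear":[0,0,0],"rotation":[0,0,0]}]'

```text
time: 4.53
position: [0.4224, -0.2191, 0.1052]
tool_rot: [0.965, 1.354, -0.967]
ft_force: [-0.3, 0.4, -5.0]
grip_width: 0.688
```

```bash
python3 go.py .5753 -.038 .1 7.3
```

```text
t 4.5333 pos [ 0.4224 -0.2191  0.1052] F [-0.34  0.42 -4.95] w 59.9 tilt 0.43
lane -0.2452 0.1746
jaw -71.28
units [ 0.19  8.12 -4.9 ]
turn x -0.873
tilt fix [ 0.     -0.0034  0.0034]
```

Call:
play_rows --targets '[{"claw":0.8,"linear":[0,0,0],"rotation":[-0.075,0,0]},{"claw":0.8,"linear":[0,0,0],"rotation":[-0.075,0,0]},{"claw":0.8,"linear":[0,0,0],"rotation":[-0.075,0,0]},{"claw":0.8,"linear":[0,0,0],"rotation":[-0.075,0,0]},{"claw":0.8,"linear":[0,0,0],"rotation":[-0.075,0,0]},{"claw":0.8,"linear":[0,0,0],"rotation":[-0.075,0,0]},{"claw":0.8,"linear":[0,0,0],"rotation":[-0.075,0,0]},{"claw":0.8,"linear":[0,0,0],"rotation":[-0.075,0,0]},{"claw":0.8,"linear":[0,0,0],"rotation":[-0.075,0,0]},{"claw":0.8,"linear":[0,0,0],"rotation":[-0.075,0,0]}]'

```text
time: 5.37
position: [0.4145, -0.2153, 0.0934]
tool_rot: [0.017, 1.592, 0.001]
ft_force: [-0.0, 0.8, -3.2]
grip_width: 0.68
```

```bash
python3 go.py .5753 -.038 .1 7.3
```

```text
t 5.3667 pos [ 0.4145 -0.2153  0.0934] F [-0.03  0.83 -3.22] w 59.2 tilt 1.41
lane -0.2405 0.182
jaw -0.58
units [-0.32  7.16  6.35]
turn x -0.088
tilt fix [ 0.     -0.0137 -0.0074]
```

Call:
play_rows --targets '[{"claw":0.8,"linear":[-0.1,0.5,0.5],"rotation":[-0.04,-0.012,-0.006]},{"claw":0.8,"linear":[-0.1,0.8,0.7],"rotation":[-0.04,0,0]},{"claw":0.8,"linear":[-0.1,0.8,0.7],"rotation":[0,0,0]},{"claw":0.8,"linear":[0,0.8,0.7],"rotation":[0,0,0]},{"claw":0.8,"linear":[0,0.8,0.7],"rotation":[0,0,0]},{"claw":0.8,"linear":[0,0.8,0.7],"rotation":[0,0,0]},{"claw":0.8,"linear":[0,0.8,0.7],"rotation":[0,0,0]},{"claw":0.8,"linear":[0,0.8,0.7],"rotation":[0,0,0]},{"claw":0.8,"linear":[0,0,0],"rotation":[0,0,0]},{"claw":0.8,"linear":[0,0,0],"rotation":[0,0,0]}]'

```text
time: 6.2
position: [0.5272, -0.0421, 0.0862]
tool_rot: [-0.086, 1.589, 0.106]
ft_force: [-0.5, -0.8, -3.4]
grip_width: 0.684
```

```bash
python3 go.py .5753 -.038 .1 7.3
```

```text
t 6.2 pos [ 0.5272 -0.0421  0.0862] F [-0.5  -0.85 -3.42] w 59.5 tilt 1.36
lane -0.083 0.0483
jaw 6.99
units [-0.59 -0.06  1.92]
turn x -0.003
tilt fix [ 0.     -0.0124 -0.0085]
```

Call:
play_rows --targets '[{"claw":0.8,"linear":[-0.2,0,0.5],"rotation":[-0.003,-0.012,-0.008]},{"claw":0.8,"linear":[-0.2,0,0.7],"rotation":[0,0,0]},{"claw":0.8,"linear":[-0.1,0,0.7],"rotation":[0,0,0]},{"claw":0.8,"linear":[0,0,0.2],"rotation":[0,0,0]},{"claw":0.8,"linear":[0,0,0],"rotation":[0,0,0]},{"claw":0.8,"linear":[0,0,0],"rotation":[0,0,0]},{"claw":0.8,"linear":[0,0,0],"rotation":[0,0,0]}]'

```text
time: 6.78
position: [0.5781, -0.0396, 0.0945]
tool_rot: [-0.098, 1.573, 0.094]
ft_force: [0.1, -0.0, -2.7]
grip_width: 0.686
```

```bash
python3 go.py .5753 -.038 .04 7.3; python3 -c "
from h import *
a=get_image('top')[130:250,160:400];b=get_image('scene')[110:250,270:410]
a=cv2.resize(a,(800,400));b=cv2.resize(b,None,fx=3.5,fy=3.5)
cv2.imwrite('pics/s3.png',cv2.resize(b,None,fx=1.2,fy=1.2))"
```

```text
t 6.7833 pos [ 0.5781 -0.0396  0.0945] F [ 0.11 -0.04 -2.65] w 59.7 tilt 0.31
lane -0.087 -0.0026
jaw 7.02
units [ 2.18  0.08 -0.09]
turn x -0.003
tilt fix [ 0.     -0.0031  0.0014]
```

View pics/s3.png

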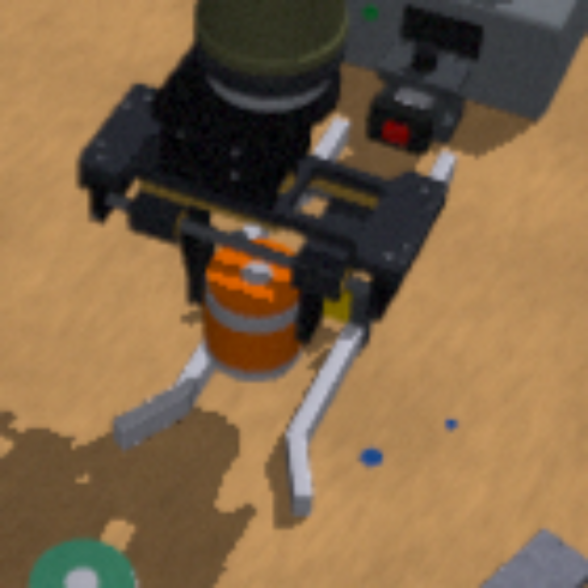

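The tin hangs centred between the entry rails at crop (255,310), clear of the gate. Lowering.

Call:
play_rows --targets '[{"claw":0.8,"linear":[0.3,0.05,-0.09],"rotation":[-0.003,-0.002,0.001]},{"claw":0.8,"linear":[0.4,0,0],"rotation":[0,0,0]},{"claw":0.8,"linear":[0.4,0,0],"rotation":[0,0,0]},{"claw":0.8,"linear":[0.3,0,0],"rotation":[0,0,0]},{"claw":0.8,"linear":[0,0,0],"rotation":[0,0,0]},{"claw":0.8,"linear":[0,0,0],"rotation":[0,0,0]}]'

```text
time: 7.38
position: [0.5722, -0.0397, 0.0546]
tool_rot: [-0.101, 1.573, 0.098]
ft_force: [0.5, -0.2, -2.7]
grip_width: 0.686
```

```bash
python3 go.py .5753 -.038 .03 7.3
```

```text
t 7.3833 pos [ 0.5722 -0.0397  0.0546] F [ 0.49 -0.16 -2.7 ] w 59.6 tilt 0.29
lane -0.0863 0.0033
jaw 7.26
units [0.98 0.05 0.14]
turn x -0.0
tilt fix [ 0.    -0.003  0.001]
```

Call:
play_rows --targets '[{"claw":0.8,"linear":[0,0,0.13],"rotation":[0,-0.003,0.001]},{"claw":0.8,"linear":[0,0,0],"rotation":[0,0,0]},{"claw":0.8,"linear":[0,0,0],"rotation":[0,0,0]}]'

```text
time: 7.63
position: [0.5757, -0.0391, 0.0543]
tool_rot: [-0.099, 1.569, 0.1]
ft_force: [-0.6, 1.0, -3.9]
grip_width: 0.689
```

```bash
python3 go.py .5753 -.038 .03 7.3
```

```text
t 7.6333 pos [ 0.5757 -0.0391  0.0543] F [-0.6   0.99 -3.91] w 60.0 tilt 0.04
lane -0.0861 -0.0003
jaw 7.27
units [ 0.97  0.04 -0.01]
turn x -0.0
tilt fix [ 0.     -0.     -0.0004]
```

Call:
play_rows --targets '[{"claw":0.8,"linear":[0.25,0,0],"rotation":[0,0,0]},{"claw":0.8,"linear":[0.25,0,0.02],"rotation":[0,0,0]},{"claw":0.8,"linear":[0.2,0,0.02],"rotation":[0,0,0]},{"claw":0.8,"linear":[0,0,0],"rotation":[0,0,0]},{"claw":0.8,"linear":[0,0,0],"rotation":[0,0,0]}]'

```text
time: 8.05
position: [0.5779, -0.0389, 0.0358]
tool_rot: [-0.099, 1.566, 0.1]
ft_force: [-0.4, 1.2, -3.2]
grip_width: 0.682
```

```bash
python3 go.py .5753 -.038 .03 7.3
```

```text
t 8.05 pos [ 0.5779 -0.0389  0.0358] F [-0.39  1.19 -3.21] w 59.3 tilt 0.12
lane -0.0862 -0.0025
jaw 7.27
units [ 0.23  0.05 -0.1 ]
turn x -0.0
tilt fix [ 0.      0.0013 -0.0001]
```

Call:
play_rows --targets '[{"claw":0.8,"linear":[0.12,0,-0.08],"rotation":[0,0.001,0]},{"claw":0.8,"linear":[0.1,0,0],"rotation":[0,0,0]},{"claw":0.8,"linear":[0,0,0],"rotation":[0,0,0]},{"claw":0.8,"linear":[0,0,0],"rotation":[0,0,0]}]'

```text
time: 8.38
position: [0.5761, -0.0391, 0.0302]
tool_rot: [-0.1, 1.568, 0.1]
ft_force: [-0.4, -0.3, -3.3]
grip_width: 0.688
```

```bash
python3 go.py .5753 -.038 .03 7.3
```

```text
t 8.3833 pos [ 0.5761 -0.0391  0.0302] F [-0.37 -0.31 -3.28] w 59.9 tilt 0.05
lane -0.0862 -0.0007
jaw 7.27
units [ 0.01  0.05 -0.03]
turn x -0.0
tilt fix [ 0.      0.0005 -0.    ]
```

Call:
play_rows --targets '[{"claw":0.8,"linear":[0.06,0,0],"rotation":[0,0,0]},{"claw":0.8,"linear":[0,0,0],"rotation":[0,0,0]},{"claw":0.1,"linear":[0,0,0],"rotation":[0,0,0]},{"claw":0.1,"linear":[0,0,0],"rotation":[0,0,0]},{"claw":0.1,"linear":[0,0,0],"rotation":[0,0,0]},{"claw":0.1,"linear":[0,0,0],"rotation":[0,0,0]}]'

```text
time: 8.88
position: [0.5785, -0.0391, 0.0322]
tool_rot: [-0.101, 1.563, 0.098]
ft_force: [0.1, 0.7, -0.5]
grip_width: 0.868
```

```bash
python3 go.py .5753 -.038 .03 7.3
```

```text
t 8.8833 pos [ 0.5785 -0.0391  0.0322] F [ 0.12  0.67 -0.46] w 75.5 tilt 0.33
lane -0.0865 -0.0031
jaw 7.27
units [ 0.09  0.06 -0.12]
turn x -0.0
tilt fix [-0.      0.0035  0.0012]
```

Released. Now up to clear the tin, then back behind it.

Call:
play_rows --targets '[{"claw":0.1,"linear":[-0.4,0,-0.1],"rotation":[0,0.003,0.001]},{"claw":0.1,"linear":[-0.6,0,0],"rotation":[0,0,0]},{"claw":0.1,"linear":[-0.8,0,0],"rotation":[0,0,0]},{"claw":0.1,"linear":[-0.6,0,0],"rotation":[0,0,0]},{"claw":0.78,"linear":[0,-0.6,0],"rotation":[0,0,0]},{"claw":0.78,"linear":[0,-0.7,0],"rotation":[0,0,0]},{"claw":0.78,"linear":[0,-0.7,0],"rotation":[0,0,0]},{"claw":0.78,"linear":[0,0,0],"rotation":[0,0,0]},{"claw":0.78,"linear":[0,0,0],"rotation":[0,0,0]},{"claw":0.78,"linear":[0,0,0],"rotation":[0,0,0]}]'

```text
time: 9.72
position: [0.5834, -0.0885, 0.1023]
tool_rot: [-0.102, 1.564, 0.102]
ft_force: [0.4, -0.3, -0.3]
grip_width: 0.53
```

```bash
cat >> go.py <<'E'
def W(x,y): return q[0]+c*x-n*y,q[1]+n*x+c*y
print("lane -.14",np.round(W(-.14,0),4))
E
python3 go.py .582 -.0925 .03 7.3; python3 -c "
from h import *
a=get_image('scene')[110:250,250:410]
cv2.imwrite('pics/s4.png',cv2.resize(a,None,fx=4,fy=4))"
```

```text
t 9.7167 pos [ 0.5834 -0.0885  0.1023] F [ 0.4  -0.3  -0.31] w 46.1 tilt 0.25
lane -0.1361 -0.0017
jaw 7.45
units [ 2.89 -0.15 -0.09]
turn x 0.002
tilt fix [-0.      0.0028  0.0001]
lane -.14 [ 0.5823 -0.0926]
```

View pics/s4.png

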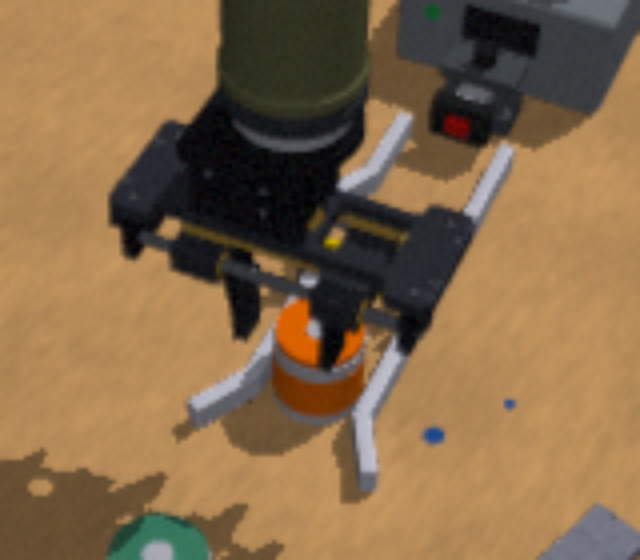

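The tin stands upright in the lane at crop (318,375), and the fingers are still closing above it. I back off a little more and descend.

Call:
play_rows --targets '[{"claw":0.78,"linear":[0,-0.4,-0.07],"rotation":[0.002,0.003,0]},{"claw":0.78,"linear":[0,0,0],"rotation":[0,0,0]},{"claw":0.78,"linear":[0.5,0,0],"rotation":[0,0,0]},{"claw":0.78,"linear":[0.7,0,0],"rotation":[0,0,0]},{"claw":0.78,"linear":[0.7,0,0],"rotation":[0,0,0]},{"claw":0.78,"linear":[0.7,0,0],"rotation":[0,0,0]},{"claw":0.78,"linear":[0,0,0],"rotation":[0,0,0]},{"claw":0.78,"linear":[0,0,0],"rotation":[0,0,0]}]'

```text
time: 10.43
position: [0.5821, -0.0936, 0.0317]
tool_rot: [-0.103, 1.57, 0.107]
ft_force: [0.9, -0.0, 0.7]
grip_width: 0.222
```

```bash
python3 go.py .582 -.0925 .018 7.3
```

```text
t 10.4333 pos [ 0.5821 -0.0936  0.0317] F [ 0.85 -0.02  0.71] w 19.3 tilt 0.18
lane -0.141 0.0003
jaw 7.66
units [0.55 0.04 0.  ]
turn x 0.004
tilt fix [ 0.     -0.001  -0.0017]
lane -.14 [ 0.5823 -0.0926]
```

Call:
play_rows --targets '[{"claw":0.78,"linear":[0.3,0,0],"rotation":[0.004,-0.001,-0.002]},{"claw":0.78,"linear":[0.25,0,0],"rotation":[0,0,0]},{"claw":0.78,"linear":[0,0,0],"rotation":[0,0,0]},{"claw":0.78,"linear":[0,0.2,0],"rotation":[0,0,0]},{"claw":0.78,"linear":[0,0.2,0],"rotation":[0,0,0]},{"claw":0.78,"linear":[0,0.2,0],"rotation":[0,0,0]},{"claw":0.78,"linear":[0,0.2,0],"rotation":[0,0,0]},{"claw":0.78,"linear":[0,0.2,0],"rotation":[0,0,0]},{"claw":0.78,"linear":[0,0,0],"rotation":[0,0,0]}]'

```text
time: 11.18
position: [0.5806, -0.0668, 0.0197]
tool_rot: [-0.103, 1.564, 0.097]
ft_force: [-0.3, -1.1, -0.4]
grip_width: 0.222
```

```bash
python3 go.py .56 .08 .018 7.3
```

```text
t 11.1833 pos [ 0.5806 -0.0668  0.0197] F [-0.31 -1.13 -0.37] w 19.3 tilt 0.33
lane -0.1142 -0.0016
jaw 7.29
units [ 0.04  5.93 -0.07]
turn x -0.0
tilt fix [-0.      0.0028  0.0024]
lane -.14 [ 0.5823 -0.0926]
```

Call:
play_rows --targets '[{"claw":0.78,"linear":[0,0.25,0.06],"rotation":[0,0.002,0.002]},{"claw":0.78,"linear":[0,0.25,0],"rotation":[0,0,0]},{"claw":0.78,"linear":[0,0.25,0],"rotation":[0,0,0]},{"claw":0.78,"linear":[0,0.25,0],"rotation":[0,0,0]},{"claw":0.78,"linear":[0,0.25,0],"rotation":[0,0,0]},{"claw":0.78,"linear":[0,0.25,0],"rotation":[0,0,0]},{"claw":0.78,"linear":[0,0.25,0],"rotation":[0,0,0]},{"claw":0.78,"linear":[0,0.25,0],"rotation":[0,0,0]},{"claw":0.78,"linear":[0,0,0],"rotation":[0,0,0]}]'

```text
time: 11.93
position: [0.5754, -0.0133, 0.0198]
tool_rot: [-0.102, 1.567, 0.097]
ft_force: [0.6, -0.4, -1.7]
grip_width: 0.22
```

```bash
python3 go.py .56 .08 .018 7.3
```

```text
t 11.9333 pos [ 0.5754 -0.0133  0.0198] F [ 0.56 -0.38 -1.73] w 19.1 tilt 0.19
lane -0.0605 -0.0032
jaw 7.27
units [ 0.06  3.78 -0.14]
turn x -0.0
tilt fix [-0.      0.0008  0.0019]
lane -.14 [ 0.5823 -0.0926]
```

Call:
play_rows --targets '[{"claw":0.78,"linear":[0.04,0.25,-0.06],"rotation":[0,0.001,0.002]},{"claw":0.78,"linear":[0,0.25,-0.06],"rotation":[0,0,0]},{"claw":0.78,"linear":[0,0.25,-0.02],"rotation":[0,0,0]},{"claw":0.78,"linear":[0,0.25,0],"rotation":[0,0,0]},{"claw":0.78,"linear":[0,0.25,0],"rotation":[0,0,0]},{"claw":0.78,"linear":[0,0.25,0],"rotation":[0,0,0]},{"claw":0.78,"linear":[0,0.25,0],"rotation":[0,0,0]},{"claw":0.78,"linear":[0,0,0],"rotation":[0,0,0]}]'

```text
time: 12.6
position: [0.5703, 0.0226, 0.0204]
tool_rot: [-0.104, 1.562, 0.085]
ft_force: [1.5, -1.8, -1.0]
grip_width: 0.22
```

```bash
python3 go.py .56 .08 .018 7.3; python3 -c "
from h import *
a=get_image('scene')[90:230,270:430]
cv2.imwrite('pics/s5.png',cv2.resize(a,None,fx=4,fy=4))"
```

```text
t 12.6 pos [0.5703 0.0226 0.0204] F [ 1.45 -1.82 -1.03] w 19.1 tilt 0.79
lane -0.0242 -0.0027
jaw 6.89
units [ 0.07  2.33 -0.13]
turn x -0.005
tilt fix [-0.      0.0038  0.0079]
lane -.14 [ 0.5823 -0.0926]
```

View pics/s5.png

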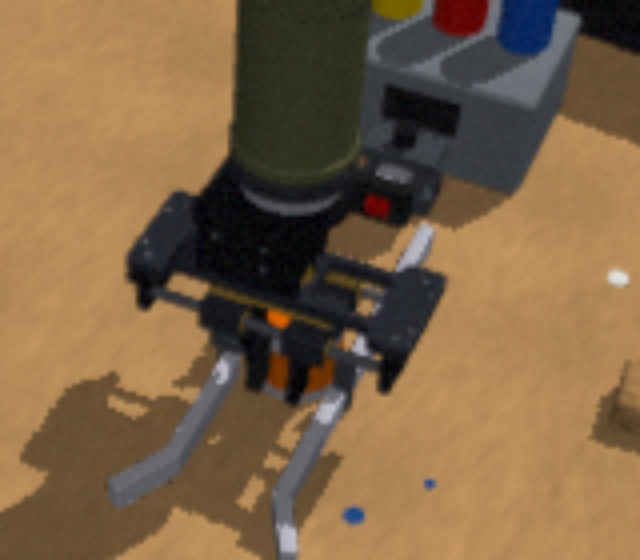

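The fingers push the upright tin, which is now entering the gate at crop (300,365). Continuing, with the tilt and sideways drift trimmed.

Call:
play_rows --targets '[{"claw":0.78,"linear":[0.04,0.25,-0.06],"rotation":[-0.004,0.004,0.008]},{"claw":0.78,"linear":[0.02,0.25,-0.06],"rotation":[0,0,0.001]},{"claw":0.78,"linear":[0,0.25,-0.02],"rotation":[0,0,0.001]},{"claw":0.78,"linear":[0,0.25,0],"rotation":[0,0,0.001]},{"claw":0.78,"linear":[0,0.25,0],"rotation":[0,0,0.001]},{"claw":0.78,"linear":[0,0.25,0],"rotation":[0,0,0.001]},{"claw":0.78,"linear":[0,0,0],"rotation":[0,0,0]}]'

```text
time: 13.23
position: [0.5666, 0.056, 0.0205]
tool_rot: [-0.091, 1.563, 0.1]
ft_force: [2.3, -1.8, -2.0]
grip_width: 0.219
```

```bash
python3 go.py .56 .08 .018 7.3
```

```text
t 13.2333 pos [0.5666 0.056  0.0205] F [ 2.31 -1.79 -2.  ] w 19.0 tilt 0.46
lane 0.0093 -0.0033
jaw 6.97
units [ 0.1   0.99 -0.15]
turn x -0.004
tilt fix [ 0.      0.0041 -0.003 ]
lane -.14 [ 0.5823 -0.0926]
```

Call:
play_rows --targets '[{"claw":0.78,"linear":[0.05,0.25,-0.08],"rotation":[-0.004,0.004,-0.002]},{"claw":0.78,"linear":[0.02,0.25,-0.06],"rotation":[0,0,0]},{"claw":0.78,"linear":[0,0.25,-0.04],"rotation":[0,0,0]},{"claw":0.78,"linear":[0,0.25,0],"rotation":[0,0,0]},{"claw":0.78,"linear":[0,0.25,0],"rotation":[0,0,0]},{"claw":0.78,"linear":[0,0,0],"rotation":[0,0,0]}]'

```text
time: 13.73
position: [0.5607, 0.086, 0.0204]
tool_rot: [-0.101, 1.564, 0.098]
ft_force: [1.2, -0.6, -1.5]
grip_width: 0.222
```

```bash
python3 go.py .553 .13 .018 7.3
```

```text
t 13.7333 pos [0.5607 0.086  0.0204] F [ 1.21 -0.6  -1.47] w 19.3 tilt 0.27
lane 0.0398 -0.0012
jaw 7.28
units [ 0.09  1.79 -0.08]
turn x -0.0
tilt fix [-0.      0.0026  0.0015]
lane -.14 [ 0.5823 -0.0926]
```

Call:
play_rows --targets '[{"claw":0.78,"linear":[0.04,0.12,-0.06],"rotation":[0,0.002,0.001]},{"claw":0.78,"linear":[0.02,0.12,-0.02],"rotation":[0,0,0]},{"claw":0.78,"linear":[0,0.12,0],"rotation":[0,0,0]},{"claw":0.78,"linear":[0,0.12,0],"rotation":[0,0,0]},{"claw":0.78,"linear":[0,0.12,0],"rotation":[0,0,0]},{"claw":0.78,"linear":[0,0.12,0],"rotation":[0,0,0]}]'

```text
time: 14.23
position: [0.5581, 0.1026, 0.0199]
tool_rot: [-0.102, 1.565, 0.096]
ft_force: [2.9, -3.5, 1.8]
grip_width: 0.219
```

```bash
python3 go.py .553 .13 .018 7.3
```

```text
t 14.2333 pos [0.5581 0.1026 0.0199] F [ 2.94 -3.5   1.76] w 19.1 tilt 0.27
lane 0.0567 -0.0008
jaw 7.21
units [ 0.07  1.11 -0.06]
turn x -0.001
tilt fix [-0.      0.0019  0.0024]
lane -.14 [ 0.5823 -0.0926]
```

Call:
play_rows --targets '[{"claw":0.78,"linear":[0.03,0.1,-0.05],"rotation":[0,0.002,0.002]},{"claw":0.78,"linear":[0.02,0.1,-0.02],"rotation":[0,0,0]},{"claw":0.78,"linear":[0,0.1,0],"rotation":[0,0,0]}]'

```text
time: 14.48
position: [0.557, 0.1082, 0.0198]
tool_rot: [-0.101, 1.566, 0.095]
ft_force: [1.8, -4.4, 1.1]
grip_width: 0.218
```

Call:
play_rows --targets '[{"claw":0.78,"linear":[0.02,0.1,-0.02],"rotation":[0,0,0]},{"claw":0.78,"linear":[0,0.1,0],"rotation":[0,0,0]}]'

```text
time: 14.65
position: [0.5566, 0.1114, 0.0198]
tool_rot: [-0.103, 1.566, 0.092]
ft_force: [2.5, -3.1, 1.2]
grip_width: 0.222
```

```bash
python3 go.py .553 .13 .018 7.3
```

```text
t 14.65 pos [0.5566 0.1114 0.0198] F [ 2.48 -3.14  1.23] w 19.3 tilt 0.41
lane 0.0656 -0.0004
jaw 7.11
units [ 0.07  0.75 -0.05]
turn x -0.002
tilt fix [-0.      0.0015  0.0043]
lane -.14 [ 0.5823 -0.0926]
```

Call:
play_rows --targets '[{"claw":0.78,"linear":[0.03,0.1,-0.03],"rotation":[-0.002,0.001,0.004]},{"claw":0.78,"linear":[0.02,0.1,0],"rotation":[0,0,0.001]},{"claw":0.78,"linear":[0,0.1,0],"rotation":[0,0,0.001]}]'

```text
time: 14.9
position: [0.5561, 0.1162, 0.0196]
tool_rot: [-0.1, 1.567, 0.098]
ft_force: [2.0, -3.1, 1.7]
grip_width: 0.222
```

Call:
play_rows --targets '[{"claw":0.78,"linear":[0.02,0.1,-0.02],"rotation":[0,0,0]},{"claw":0.78,"linear":[0,0.1,0],"rotation":[0,0,0.001]}]'

```text
time: 15.07
position: [0.5556, 0.1194, 0.0195]
tool_rot: [-0.1, 1.567, 0.097]
ft_force: [1.3, -5.3, 1.6]
grip_width: 0.221
```

```bash
python3 go.py .553 .13 .018 7.3
```

```text
t 15.0667 pos [0.5556 0.1194 0.0195] F [ 1.34 -5.26  1.58] w 19.2 tilt 0.15
lane 0.0736 -0.0004
jaw 7.18
units [ 0.06  0.44 -0.05]
turn x -0.001
tilt fix [-0.      0.0012  0.0012]
lane -.14 [ 0.5823 -0.0926]
```

Call:
play_rows --targets '[{"claw":0.78,"linear":[0.03,0.1,-0.03],"rotation":[-0.001,0.001,0.002]},{"claw":0.78,"linear":[0,0.1,0],"rotation":[0,0,0.001]}]'

```text
time: 15.23
position: [0.5551, 0.1228, 0.0193]
tool_rot: [-0.098, 1.567, 0.1]
ft_force: [1.8, -3.2, 1.1]
grip_width: 0.217
```

Call:
play_rows --targets '[{"claw":0.78,"linear":[0.02,0.1,-0.02],"rotation":[0,0,0.001]},{"claw":0.78,"linear":[0,0.1,0],"rotation":[0,0,0.001]}]'

```text
time: 15.4
position: [0.5545, 0.1265, 0.0192]
tool_rot: [-0.097, 1.567, 0.1]
ft_force: [2.1, -4.3, 1.0]
grip_width: 0.224
```

```bash
python3 go.py .553 .14 .018 7.3
```

```text
t 15.4 pos [0.5545 0.1265 0.0192] F [ 2.14 -4.33  1.02] w 19.5 tilt 0.16
lane 0.0808 -0.0003
jaw 7.2
units [0.05 0.54 0.01]
turn x -0.001
tilt fix [ 0.      0.0011 -0.0013]
lane -.14 [ 0.5823 -0.0926]
```

Call:
play_rows --targets '[{"claw":0.78,"linear":[0.02,0.1,-0.02],"rotation":[-0.001,0.001,0]},{"claw":0.78,"linear":[0,0.1,0],"rotation":[0,0,0]}]'

```text
time: 15.57
position: [0.5541, 0.1299, 0.0192]
tool_rot: [-0.099, 1.568, 0.099]
ft_force: [1.5, -4.6, 1.4]
grip_width: 0.22
```

Call:
play_rows --targets '[{"claw":0.78,"linear":[0.02,0.1,-0.02],"rotation":[0,0,0]},{"claw":0.78,"linear":[0,0.1,0],"rotation":[0,0,0]}]'

```text
time: 15.73
position: [0.553, 0.134, 0.019]
tool_rot: [-0.1, 1.568, 0.097]
ft_force: [0.6, -4.1, 1.8]
grip_width: 0.22
```

```bash
python3 go.py .552 .15 .018 7.3
```

```text
t 15.7333 pos [0.553 0.134 0.019] F [ 0.57 -4.07  1.8 ] w 19.2 tilt 0.09
lane 0.0885 0.0003
jaw 7.2
units [0.04 0.64 0.04]
turn x -0.001
tilt fix [-0.      0.0001  0.001 ]
lane -.14 [ 0.5823 -0.0926]
```

Call:
play_rows --targets '[{"claw":0.78,"linear":[0.02,0.1,0],"rotation":[-0.001,0,0.001]},{"claw":0.78,"linear":[0,0.1,0],"rotation":[0,0,0]}]'

```text
time: 15.9
position: [0.552, 0.1384, 0.0187]
tool_rot: [-0.101, 1.569, 0.099]
ft_force: [1.9, -3.8, 2.9]
grip_width: 0.22
```

Call:
play_rows --targets '[{"claw":0.78,"linear":[0.02,0.1,0],"rotation":[0,0,0]},{"claw":0.78,"linear":[0,0.1,0],"rotation":[0,0,0]}]'

```text
time: 16.07
position: [0.5513, 0.1422, 0.0184]
tool_rot: [-0.102, 1.57, 0.096]
ft_force: [2.1, -4.9, 2.5]
grip_width: 0.219
```

```bash
python3 go.py .552 .15 .018 7.3
```

```text
t 16.0667 pos [0.5513 0.1422 0.0184] F [ 2.07 -4.86  2.52] w 19.0 tilt 0.23
lane 0.0968 0.001
jaw 7.25
units [0.02 0.31 0.07]
turn x -0.001
tilt fix [ 0.     -0.0011  0.0024]
lane -.14 [ 0.5823 -0.0926]
```

Call:
play_rows --targets '[{"claw":0.78,"linear":[0,0.1,0.03],"rotation":[-0.001,-0.001,0.002]},{"claw":0.78,"linear":[0,0.1,0],"rotation":[0,0,0]}]'

```text
time: 16.23
position: [0.5511, 0.1451, 0.0184]
tool_rot: [-0.104, 1.57, 0.097]
ft_force: [3.3, -10.9, 4.6]
grip_width: 0.22
```

Call:
play_rows --targets '[{"claw":0.78,"linear":[0,0.1,0],"rotation":[0,0,0]}]'

```text
time: 16.32
position: [0.5511, 0.1451, 0.0185]
tool_rot: [-0.106, 1.57, 0.093]
ft_force: [2.2, -10.3, 5.4]
grip_width: 0.223
```

```bash
python3 go.py .552 .15 .018 7.3;  python3 -c "
from h import *
a=get_image('top')[130:250,150:310];b=get_image('scene')[70:210,290:440]
a=cv2.resize(a,(400,300));b=cv2.resize(b,(400,373))
o=np.zeros((373,800,3),np.uint8);o[:300,:400]=a;o[:,400:]=b
cv2.imwrite('pics/s6.png',o)"
```

```text
t 16.3167 pos [0.5511 0.1451 0.0185] F [  2.22 -10.26   5.44] w 19.4 tilt 0.47
lane 0.0997 0.0008
jaw 7.26
units [0.02 0.19 0.06]
turn x -0.0
tilt fix [ 0.     -0.0015  0.0051]
lane -.14 [ 0.5823 -0.0926]
```

View pics/s6.png

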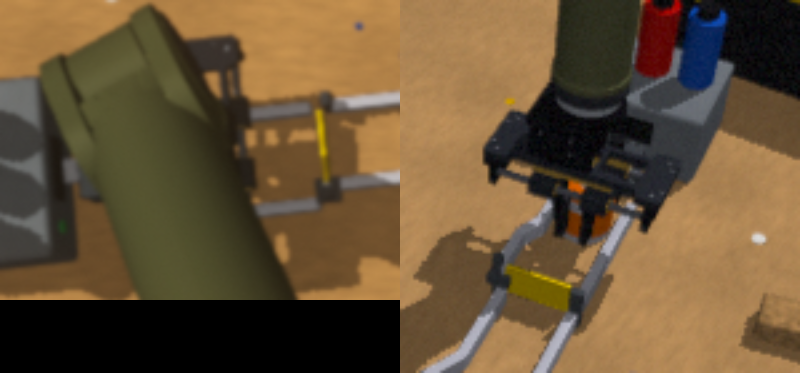

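The two views show the gate shut behind the tin and the tin at the stop. Motion has stalled at about 10 N (some 4 N of it sliding friction). I hold that briefly, then back off gently and lift.

Call:
play_rows --targets '[{"claw":0.78,"linear":[0,0.1,0],"rotation":[0,0,0.001]},{"claw":0.78,"linear":[0,0.1,0],"rotation":[0,0,0.001]},{"claw":0.78,"linear":[0,0.1,0],"rotation":[0,0,0.001]}]'

```text
time: 16.67
position: [0.551, 0.1449, 0.0185]
tool_rot: [-0.107, 1.572, 0.086]
ft_force: [1.3, -8.7, 5.8]
grip_width: 0.215
```

Call:
play_rows --targets '[{"claw":0.78,"linear":[0,-0.1,0],"rotation":[0,0,0]},{"claw":0.78,"linear":[0,-0.2,0],"rotation":[0,0,0]},{"claw":0.78,"linear":[0,-0.2,0],"rotation":[0,0,0]},{"claw":0.78,"linear":[0,-0.2,0],"rotation":[0,0,0]},{"claw":0.78,"linear":[0,0,0],"rotation":[0,0,0]}]'

```text
time: 17.08
position: [0.548, 0.1327, 0.0163]
tool_rot: [-0.105, 1.58, 0.096]
ft_force: [0.1, -1.0, 0.4]
grip_width: 0.222
```

```bash
python3 go.py
```

```text
t 17.0833 pos [0.548  0.1327 0.0163] F [ 0.07 -0.99  0.43] w 19.3 tilt 0.73
lane 0.0877 0.0054
jaw 7.29
tilt fix [ 0.     -0.0075  0.0031]
lane -.14 [ 0.5823 -0.0926]
```

Call:
play_rows --targets '[{"claw":0.78,"linear":[-0.3,-0.05,0.1],"rotation":[0,-0.006,0.003]},{"claw":0.78,"linear":[-0.7,0,0],"rotation":[0,0,0]},{"claw":0.78,"linear":[-0.9,0,0],"rotation":[0,0,0]},{"claw":0.78,"linear":[-0.9,0,0],"rotation":[0,0,0]},{"claw":0.78,"linear":[-0.9,0,0],"rotation":[0,0,0]},{"claw":0.78,"linear":[-0.9,0,0],"rotation":[0,0,0]}]'

```text
time: 17.58
position: [0.5454, 0.1333, 0.1307]
tool_rot: [-0.099, 1.583, 0.107]
ft_force: [0.9, 0.5, 1.0]
grip_width: 0.22
```

Call:
play_rows --targets '[{"claw":0.78,"linear":[0,-0.9,0],"rotation":[0,0,0]},{"claw":0.78,"linear":[0,-0.9,0],"rotation":[0,0,0]},{"claw":0.78,"linear":[0,-0.9,0],"rotation":[0,0,0]},{"claw":0.78,"linear":[0,-0.9,0],"rotation":[0,0,0]},{"claw":0.78,"linear":[0,-0.9,0],"rotation":[0,0,0]},{"claw":0.78,"linear":[0,-0.9,0],"rotation":[0,0,0]},{"claw":0.78,"linear":[0,-0.9,0],"rotation":[0,0,0]},{"claw":0.78,"linear":[0,-0.9,0],"rotation":[0,0,0]},{"claw":0.78,"linear":[0,-0.9,0],"rotation":[0,0,0]},{"claw":0.78,"linear":[0,0,0],"rotation":[0,0,0]}]'

```text
time: 18.42
position: [0.5795, -0.0664, 0.1428]
tool_rot: [-0.105, 1.558, 0.123]
ft_force: [0.1, -1.1, -0.1]
grip_width: 0.218
```

```bash
python3 go.py;  python3 -c "
from h import *
A=get_image('top');B=get_image('scene')
a=A[150:240,160:310];b=B[90:210,310:430]
a=cv2.resize(a,(500,300),interpolation=cv2.INTER_CUBIC);b=cv2.resize(b,(300,300),interpolation=cv2.INTER_CUBIC)
cv2.imwrite('pics/s7.png',np.hstack([a,b]))
q=np.load('rig.npy');c,s=np.cos(q[2]),np.sin(q[2])
for n,I in(('top',A),('scene',B)):
  m=cv2.inRange(cv2.cvtColor(I,cv2.COLOR_BGR2HSV),(4,225,150),(14,255,255))
  N,l,st,ce=cv2.connectedComponentsWithStats(m)
  for i in range(1,N):
    if st[i,4]>60:
      x,y,w,h=st[i,:4]; p=ray(n,x+w/2-.5,y+h/2-.5,.062);d=p[:2]-q[:2];print(n,st[i],'lane',(c*d[0]+s*d[1]).round(4),(-s*d[0]+c*d[1]).round(4))
"
```

```text
t 18.4167 pos [ 0.5795 -0.0664  0.1428] F [ 0.14 -1.1  -0.14] w 19.0 tilt 0.84
lane -0.1137 -0.0006
jaw 8.31
tilt fix [ 0.      0.0065 -0.0066]
lane -.14 [ 0.5823 -0.0926]
top [209 182  24  22 324] lane 0.1388 0.0016
top [374 278  32  31 650] lane -0.2268 0.276
scene [351 133  20   9  92] lane 0.1426 0.0019
scene [191 179  30  22 440] lane -0.2152 0.2844
```

View pics/s7.png

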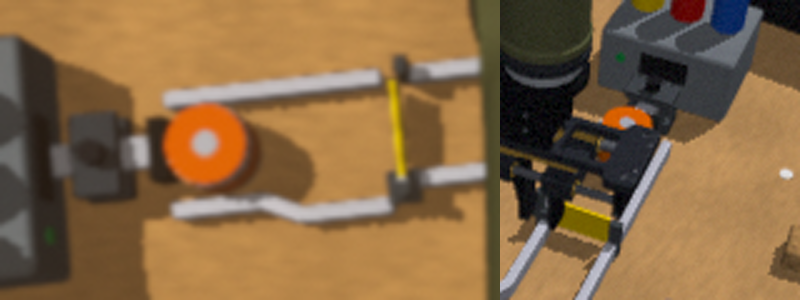

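The final view shows the tin upright against the bumper at crop (205,145), with the gate shut straight across at (398,130). Its centre is at lane x ≈ 0.139, y ≈ 0.002. Handing in.

```bash
python3 -c "
from bench import *
print(close_job())"
```

```text
the job is handed in; nothing more can be done
None
```

I stood the smaller orange tin in the lane mouth and pushed it along the bench through the gate until it stalled against the bumper. The job is handed in; no verdict was reported.

- **Press home:** The wrist force levelled off at about 9–11 N, held for roughly 0.4 s. Sliding the tin took about 4 N of that, so I put the bumper force at about 5–6 N, but it was not measured directly. The highest wrist reading was about 12 N, well under the 20 N ramming limit.
- **Final position:** The last picture shows the tin upright against the bumper and the gate shut behind it. The top camera puts its centre at lane x ≈ 139 mm, y ≈ 2 mm. The scene camera, where the gripper hides part of the tin, puts it at x ≈ 143 mm.
- **Disagreement:** Both camera values are slightly past the 138 mm the bumper's range allows, which is within the calibration and rig-fit error.
- **Not checked:** I judged the pressed-in plunger from the stall and the picture, because the tin hides it. I did not measure the other tins, the brush or the sanding block again at the end. The arm's route stayed clear of them.

The run took about 18 s of the 72 s allowed.

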